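# Carry the breakfast row to the other rack in reverse order

## Task

Move the four small things that stand in a row on the cork mats of the dark wooden rack (salt shaker, egg cup, small corked bottle and candle stub) over to the empty pale rack with the four round hollows, in reverse order: the one now at the left end of the dark rack goes into the hollow at the right end of the pale rack, the next one into the next hollow, and so on. Stand each one upright in the middle of its own hollow, and do not knock any of them over on the way.

Things in the scene. Friction and masses are not known exactly. Their poses are not given: they have to be found in the camera images.
- salt_shaker: glass salt shaker with a grey metal cap: 42 mm across, 74 mm high, straight-sided glass below, 0.09 kg. Origin: centre of the underside, z axis up along its axis, about which it may be turned any way. Loose; at the start it stands upright on one of the cork mats.
- egg_cup: cream egg cup: 49 mm across the bowl at the top, 60 mm high, narrow stem, 0.06 kg; grasp it round the bowl, 35 to 50 mm above its underside. Origin: centre of the underside, z axis up along its axis, about which it may be turned any way. Loose; at the start it stands upright on one of the cork mats.
- small_bottle: small blue-grey glass bottle closed by a cork: 48 mm across, 66 mm high; the round glass body can be grasped about 25 mm above its underside, the cork (22 mm across) is its top 12 mm; 0.09 kg. Origin: centre of the underside, z axis up along its axis, about which it may be turned any way. Loose; at the start it stands upright on one of the cork mats.
- candle_stub: stub of a white candle: 22 mm across, 44 mm of wax and 7 mm of thin wick above, 0.02 kg. Origin: centre of the underside, z axis up along its axis, about which it may be turned any way. Loose; at the start it stands upright on one of the cork mats.
- from_rack: dark wooden rack that holds the row: 312 mm long (y, pointing left), 86 mm across (x). Board 8 mm thick, rails 13 mm high along the long edges; four cork mats at y = -111, -37, 37 and 111 mm. End cheeks 26 mm high. Fixed, row left to right, yaw within 0.22 rad. Origin: centre of underside. Behind the right-hand rack a fixed green box (0.16 m high, jar on it to 0.27 m) fills x > 0.61, y < -0.08.
- to_rack: pale wooden rack, empty at the start: 312 mm long (y, pointing left), 86 mm across (x). Board 12 mm thick with four round hollows, 66 mm wide, 3 mm deep (floor 9 mm above the worktop), centred at x = 0 and y = -111, -37, 37 and 111 mm. End cheeks 26 mm high. Fixed, row left to right, yaw within 0.22 rad. Origin: centre of underside.
- mat_salt: round cork mat, 58 mm across, 5 mm thick, fixed in the dark rack, on which the salt shaker stands at the start; the four mats are alike and mark where each thing started. Origin: centre of its underside, 8 mm above the worktop; top 13 mm above the worktop.
- mat_cup: round cork mat, 58 mm across, 5 mm thick, fixed in the dark rack, on which the egg cup stands at the start; the four mats are alike and mark where each thing started. Origin: centre of its underside, 8 mm above the worktop; top 13 mm above the worktop.
- mat_bottle: round cork mat, 58 mm across, 5 mm thick, fixed in the dark rack, on which the small corked bottle stands at the start; the four mats are alike and mark where each thing started. Origin: centre of its underside, 8 mm above the worktop; top 13 mm above the worktop.
- mat_candle: round cork mat, 58 mm across, 5 mm thick, fixed in the dark rack, on which the candle stub stands at the start; the four mats are alike and mark where each thing started. Origin: centre of its underside, 8 mm above the worktop; top 13 mm above the worktop.

How it is judged:
By the outcome, as a careful person would: the job done as asked, in the order asked, and still so for the second after the job is handed in, with the robot touching nothing.
It also fails if it takes over 109 s, if anything falls off the work surface, if the arm or the gripper's body presses on something with over 40 N, if the wrist force passes 120 N, or if a joint passes its speed limit or range.

## Robot

A 6-joint arm with a two-finger parallel gripper is mounted at the origin on a cart in front of the work surface, level with it; the furniture and walls round the work are solid. World frame = base frame: x ahead of the robot, y to its left, z up, the work surface at z = 0. Lengths are in m, angles in rad, forces in N, time in s.
With the tool pointing down it reaches from about 0.425 to 0.95 m from the base axis. Payload 3.5 kg.
Tool frame: the origin (TCP) lies midway between the tips of the shut fingers; the grasp point (between the pads) lies 19 mm behind it; z points along the fingers, y is the line along which they close (so a half turn about z gives the same grasp; the last joint's range is limited). The gripper opens to 85 mm and grips with 20 to 120 N. Pads are 22 mm wide; open, the fingers measure 114 mm over their backs; the gripper's body (76 mm by 85 mm) begins 54 mm behind the grasp point. The pads swing forward as they close: fully open they stand 13 mm farther back than shut.
Start: joints at [1.199, 0.286, 1.577, -0, 1.279, -0.15], TCP at [0.148, 0.658, 0.196] pointing down, gripper open.
Joint ranges: [-2.77, 2.77], [-0.9, 2.22], [0.21, 2.48], [-1.53, 4.67], [0.24, 2.81], [-2.84, 2.84]. Speed limits (rad/s): [2.79, 2.79, 3.14, 3.14, 3.14, 3.14].

## Interface

Orientations are given as a unit quaternion [x, y, z, w].
In Python, from plant import ctrl gives the robot as it stands.
- The arm moves only by the tool send_rows, never from a script. Its argument "series" is a list that holds one entry, the list of rows, each a list of 7 numbers: the shift along the tool's x, y, z in cm, then the turn, a rotation vector about the tool's x, y, z in rad, then the opening, from -1 (shut) to 1 (fully open). In form: [[[x, y, z, rx, ry, rz, jaw], ...]]. A call has 1 to 10 rows; each row shifts and turns the commanded pose from where the row before left it, along the tool's axes as they then stand; what a row does not reach is not made up. A row lasts 1/8 s, in which the tool goes at most 62.5 mm and 10.7 degrees, less where a joint would pass 70% of its speed; a pose out of reach is approached as far as the arm can. A call is refused whole if a number of a shift passes 6.25 or a number of a turn 0.188, either way. A call with a gripper value outside its range is refused whole. The fingers move at their own pace and stop on an object; "force" is the grip in N (left out, the last holds). Time passes only in rows, so rows that do not move let the fingers close. It gives the time, the measured TCP pose, the force, the opening and the grip force at its end, in the units of the state.
- ctrl.get_state(): the state, without advancing time (a new reading comes with each control period).
- ctrl.read_camera(name): name is "scene" or "top" or "wrist"; returns a dict with "img" (480x640x3 uint8, red, green, blue), "fx", "fy", "cx", "cy" (pixels), "R" (3x3) and "t" (3): a world point X has camera coordinates R X + t; the wrist camera has in their place "hand_eye" (4x4, takes a point from camera to tool coordinates, whose origin is the TCP and whose axes are the flange's). Camera axes: x right, y down, z forward; pixel columns grow to the right and rows downward; lengths in m; the calibration is good to about 2 mm. A picture is of the moment at which its call begins: read the wrist's pose just before it. There is no depth.
- ctrl.sign_off(): hands the job in; it is judged then, once.
The state is a dict: "time": time; "qpos": joint angles; "dq": joint speeds; "joint_efforts": joint torques, N m; "eef_pos": TCP position; "tcp_rot": TCP orientation; "contact_force": force on the tool from outside, world axes, zero at the start; "wrist_torque": the same for the moment, N m; "opening": opening from 0.0 (shut) to 1.0 (fully open); "finger_force": force on a finger pad.
Only numpy, scipy, OpenCV 4.12 (cv2) and the standard library are available. Lean on these libraries where they do the work, as an engineer would, in place of code of your own. Each camera call takes 0.05 s, during which the arm holds its last target. There are 200 camera calls.

## Working session

There is one attempt and no reset: what is moved stays moved. The work goes in short steps, Python scripts to look and compute and a tool call to move; the robot and the scene stay as the last step left them, time stands still between calls to the robot, and variables do not carry over. Pictures are saved under pics/ and viewed, at most 14 in all, crops included, and the job is handed in when it is done.

Besides the shell and the picture viewer there is one more tool, called after "Emit:" as name([rows], argument=value, ...), one row to a line, values as JSON. send_rows: Moves the arm, as the interface text tells. Its arguments: {"type":"object","properties":{"series":{"type":"array"},"force":{"type":"number"}},"required":["series"]}

```bash
mkdir -p pics; ls; python3 - <<'E'
from plant import ctrl
import cv2
for n in("scene","top"):
    c=ctrl.read_camera(n); cv2.imwrite(f"pics/{n}0.png",c["img"][:,:,::-1]); print(n,c["fx"],c["fy"],c["cx"],c["cy"],c["R"],c["t"])
s=ctrl.get_state();print(s)
E
```

```text
pics
scene 585.5186856977313 585.5186856977313 310.994260188348 239.29828023786658 [[-0.68836268 -0.72522361  0.01440619]
 [-0.54919915  0.50810529 -0.66348271]
 [ 0.47385347 -0.4646286  -0.74805291]] [0.33601824 0.29640812 0.85908597]
top 573.4345126138146 573.4345126138146 317.0308137305078 235.33969637028997 [[ 0.025826   -0.99966475 -0.00184347]
 [-0.99739767 -0.02564317 -0.06738182]
 [ 0.06731196  0.00357887 -0.99772556]] [-0.01987229  0.51132122  1.29084983]
{'time': 0.1, 'qpos': array([ 1.19896760e+00,  2.87118763e-01,  1.57803159e+00, -5.47641521e-06,
        1.27862150e+00, -1.50032714e-01]), 'dq': array([-0.0007803 , -0.00305047, -0.00380225,  0.00019049,  0.0027117 ,
        0.00087607]), 'joint_efforts': array([ 1.33006222e-03, -4.07294118e+01, -2.93702978e+01, -7.71979012e-05,
        3.33903568e-03,  8.34498678e-06]), 'eef_pos': array([0.14823395, 0.65783043, 0.19495726]), 'tcp_rot': array([ 1.10669983e-01,  9.93856613e-01, -1.05339571e-03, -2.78562869e-04]), 'contact_force': array([-0.65751751,  0.42582395,  0.52478296]), 'wrist_torque': array([-0.01825974,  0.04350513, -0.05562211]), 'finger_force': 0.0, 'opening': 0.9989380171573046}
```

View pics/top0.png

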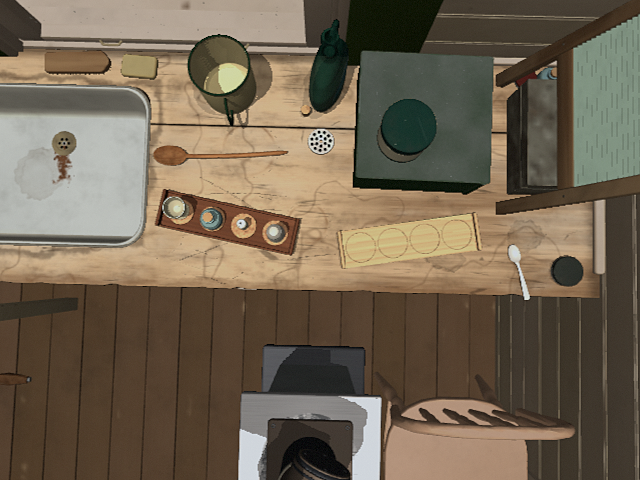

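View pics/scene0.png

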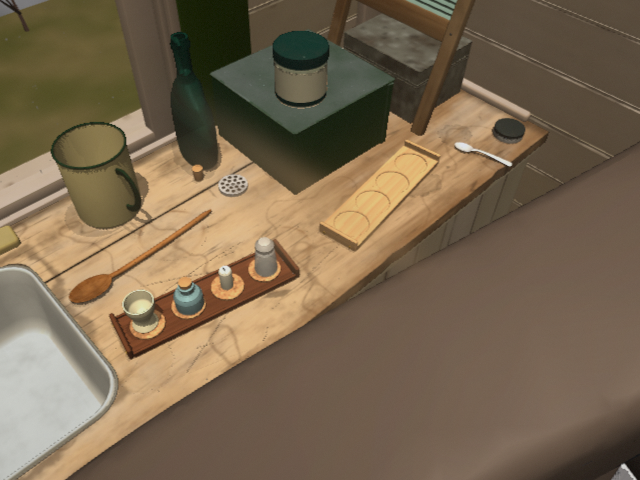

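The top view shows, left to right on the dark rack, the cup (174,208), bottle (211,217), candle (242,224) and shaker (274,232). The pale rack's hollows run from (360,243) to (457,234). I'll enlarge both racks.

```bash
python3 - <<'E'
import cv2,numpy as np
i=cv2.imread("pics/top0.png")
a=i[185:260,150:310];b=i[208:276,330:490]
o=np.vstack([cv2.resize(x,None,fx=4,fy=4,interpolation=cv2.INTER_CUBIC) for x in(a,b)])
cv2.imwrite("pics/crop1.png",o);print(o.shape)
E
```

```text
(572, 640, 3)
```

View pics/crop1.png

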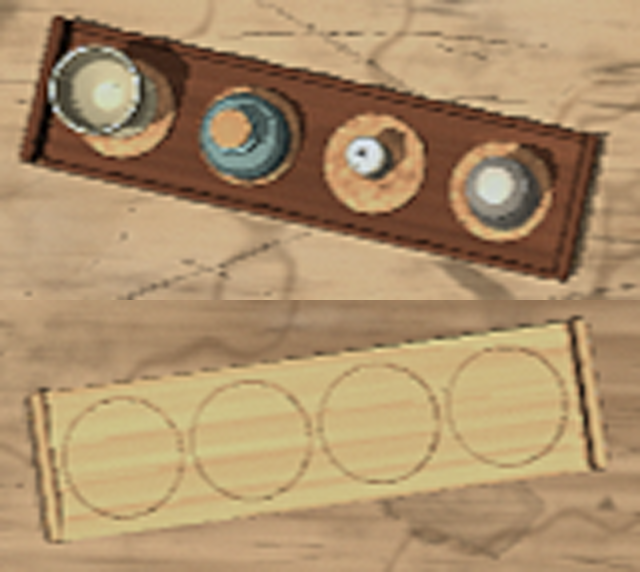

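Crop scale 4. Hollow centres are at (124,458), (252,440), (380,423) and (508,407). Cup rim is at (97,91), cork top (230,129), bottle body (247,134), candle top (368,157) and shaker cap (491,186). Mats run from about (125,108) to (501,191).

```bash
cat > h.py <<'E'
import numpy as np
from plant import ctrl
from scipy.spatial.transform import Rotation as Ro
def ray(c,u,v,z,R=None,t=None):
    R=c["R"] if R is None else R; t=c["t"] if t is None else t
    d=R.T@np.array([(u-c["cx"])/c["fx"],(v-c["cy"])/c["fy"],1]); o=-R.T@t
    return o+d*(z-o[2])/d[2]
def rel(xyz,yaw):
    """shift (cm, tool axes) and turn to a tool-down pose with closing line (tool y) at world angle yaw"""
    s=ctrl.get_state(); R=Ro.from_quat(s["tcp_rot"])
    y=np.array([np.cos(yaw),np.sin(yaw),0]); z=np.array([0,0,-1.]); 
    if y@R.as_matrix()[:,1]<0: y=-y
    T=Ro.from_matrix(np.column_stack([np.cross(y,z),y,z]))
    print("tcp",s["eef_pos"].round(4),"Rz",R.as_matrix().round(3).tolist(),"shift cm",(100*R.inv().apply(np.array(xyz)-s["eef_pos"])).round(2),"turn",(R.inv()*T).as_rotvec().round(3))
E
python3 - <<'E'
from h import *
c=ctrl.read_camera("top")
A=lambda x,y,z:ray(c,150+(x-1.5)/4,185+(y-1.5)/4,z)[:2].round(4)
B=lambda x,y,z:ray(c,330+(x-1.5)/4,208+(y-301.5)/4,z)[:2].round(4)
for n,x,y,z in[("cup",97,91,.073),("cork",230,129,.079),("bot",247,134,.043),("candle",366,157,.057),("salt",491,186,.087)]+[("mat",*m,.013) for m in((252,135),(375,163),(501,191))]: print(n,A(x,y,z))
P=np.array([B(*p,.012) for p in((124,458),(252,440),(380,423),(508,407))]);print(P)
d=P[0]-P[3];print("yaw",np.arctan2(-d[0],d[1]),np.hypot(*d))
s=ctrl.read_camera("scene")
print("scene cup rim",ray(s,140,298,.073),"candle",ray(s,225,269,.057),"salt",ray(s,265,241,.087),"cork",ray(s,185,283,.079))
E
```

```text
cup [0.5613 0.3084]
cork [0.5416 0.2335]
bot [0.5425 0.231 ]
candle [0.5301 0.1619]
salt [0.5136 0.0897]
mat [0.5448 0.2337]
mat [0.5305 0.1627]
mat [0.5163 0.09  ]
[[ 0.4876 -0.107 ]
 [ 0.4998 -0.18  ]
 [ 0.5114 -0.253 ]
 [ 0.5224 -0.3261]]
yaw 0.1575158035665441 0.22184645591038862
scene cup rim [0.56344208 0.30447611 0.073     ] candle [0.52966059 0.16259417 0.057     ] salt [0.51078111 0.0880283  0.087     ] cork [0.53518972 0.23687191 0.079     ]
```

Emit:
send_rows([
  [[-4.8,-2.5,0,0,0,0,1],[-4.8,-2.5,0,0,0,0,1],[-4.8,-2.5,0,0,0,0,1],[-4.8,-2.5,0,0,0,0,1],[-4.8,-2.5,0,0,0,0,1],[-4.8,-2.5,0,0,0,0,1],[-4.8,-2.5,0,0,0,0,1],[-4.8,-2.5,0,0,0,0,1],[-4.8,-2.5,0,0,0,0,1],[-4.8,-2.5,0,0,0,0,1]],
], force=40)

```text
time: 1.45
eef_pos: [0.5628, 0.3077, 0.1961]
tcp_rot: [0.111, 0.994, 0.0, -0.0]
contact_force: [-0.3, 0.9, 0.3]
opening: 1.002
finger_force: 0.0
```

Emit:
send_rows([
  [[0,0,0,0,0,0.172,1],[0,0,0,0,0,0.172,1],[0,0,0,0,0,0.172,1],[0,0,0,0,0,0.172,1],[0,0,0,0,0,0.172,1],[0,0,0,0,0,0.172,1],[0,0,0,0,0,0.172,1],[0,0,0,0,0,0.172,1],[0,0,0,0,0,0.172,1],[0,0,0,0,0,0,1]],
])

```text
time: 2.7
eef_pos: [0.5615, 0.3089, 0.1959]
tcp_rot: [0.773, 0.634, -0.0, -0.0]
contact_force: [0.2, 0.3, -0.2]
opening: 1.001
finger_force: 0.0
```

```bash
python3 - <<'E'
from h import *
import cv2
rel([.562,.307,.2],-.197)
s=ctrl.get_state();c=ctrl.read_camera("wrist");cv2.imwrite("pics/w1.png",c["img"][:,:,::-1]);print(c["hand_eye"],c["fx"],s["qpos"],s["time"])
np.savez("w1.npz",H=c["hand_eye"],p=s["eef_pos"],q=s["tcp_rot"],k=[c["fx"],c["fy"],c["cx"],c["cy"]])
E
```

```text
tcp [0.5615 0.3089 0.1959] Rz [[0.196, 0.981, -0.0], [0.981, -0.196, -0.0], [-0.0, -0.0, -1.0]] shift cm [-0.18  0.08 -0.41] turn [-0.  0. -0.]
[[-6.12545196e-04 -9.63824927e-01 -2.66535429e-01  6.73567547e-02]
 [ 9.99999795e-01 -5.40645485e-04 -3.43134404e-04  2.47336732e-04]
 [ 1.86620316e-04 -2.66535584e-01  9.63825061e-01 -1.77630982e-01]
 [ 0.00000000e+00  0.00000000e+00  0.00000000e+00  1.00000000e+00]] 342.8490175924367 [ 3.44883558e-01  2.13045412e-01  1.66532351e+00 -2.15774440e-06
  1.26373008e+00  5.41891472e-01] 2.7
```

View pics/w1.png

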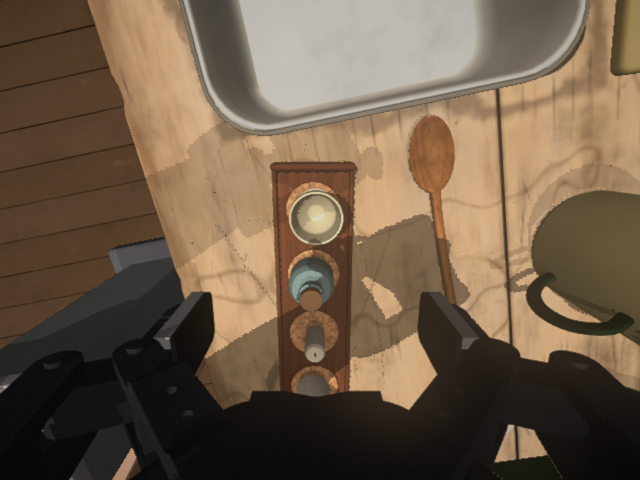

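Wrist view: cup rim centre (317,218), cork (311,299), candle top (315,353), with the row along the picture's vertical. I'll check these against the top camera.

```bash
cat >> h.py <<'E'
def wray(d,u,v,z):
    W=np.eye(4);W[:3,:3]=Ro.from_quat(d["q"]).as_matrix();W[:3,3]=d["p"];C=np.linalg.inv(W@d["H"]);k=d["k"]
    return ray(dict(fx=k[0],fy=k[1],cx=k[2],cy=k[3]),u,v,z,C[:3,:3],C[:3,3])
E
python3 - <<'E'
from h import *
d=np.load("w1.npz")
for n,u,v,z in(("cup",317,218,.073),("cork",311,299,.079),("candle",315,353,.057),("cupmat",311,208,.013)):print(n,wray(d,u,v,z).round(4))
E
```

```text
cup [0.5634 0.312  0.073 ]
cork [0.543  0.2384 0.079 ]
candle [0.5323 0.1664 0.057 ]
cupmat [0.557  0.3113 0.013 ]
```

Emit:
send_rows([
  [[0,0.1,4,0,0,0,1],[0,0,4,0,0,0,1],[0,0,4,0,0,0,1],[0,0,3,0,0,0,1],[0,0,1.4,0,0,0,1],[0,0,0,0,0,0,0.65],[0,0,0,0,0,0,0.5],[0,0,0,0,0,0,-1],[0,0,0,0,0,0,-1],[0,0,0,0,0,0,-1]],
], force=30)

```text
time: 4.0
eef_pos: [0.5715, 0.3103, 0.0409]
tcp_rot: [0.773, 0.634, 0.009, 0.005]
contact_force: [7.0, -3.7, 18.2]
opening: 0.113
finger_force: 19.0
```

```bash
python3 - <<'E'
from h import *
import cv2
c=ctrl.read_camera("scene");cv2.imwrite("pics/s2.png",cv2.resize(c["img"][180:400,60:360,::-1],None,fx=2.5,fy=2.5))
print(ctrl.get_state())
E
```

```text
{'time': 4.05, 'qpos': array([ 0.3426921 ,  0.38218004,  1.75564747, -0.00397001,  0.98076437,
        0.54288472]), 'dq': array([-0.00475818, -0.01353393, -0.02498982, -0.00452895, -0.00470401,
       -0.00201953]), 'joint_efforts': array([ 3.80321547e+00, -2.61875117e+01, -1.26911062e+01,  9.72929411e-01,
        1.09756619e+00, -1.86379754e-02]), 'eef_pos': array([0.57258222, 0.31041254, 0.0421329 ]), 'tcp_rot': array([0.77348836, 0.63370398, 0.0102734 , 0.00542881]), 'contact_force': array([ 6.4261863 , -2.9556722 , 20.61861264]), 'wrist_torque': array([-0.54363414, -1.0651199 , -0.01894934]), 'finger_force': 33.092540024081245, 'opening': 0.03155110972021885}
```

View pics/s2.png

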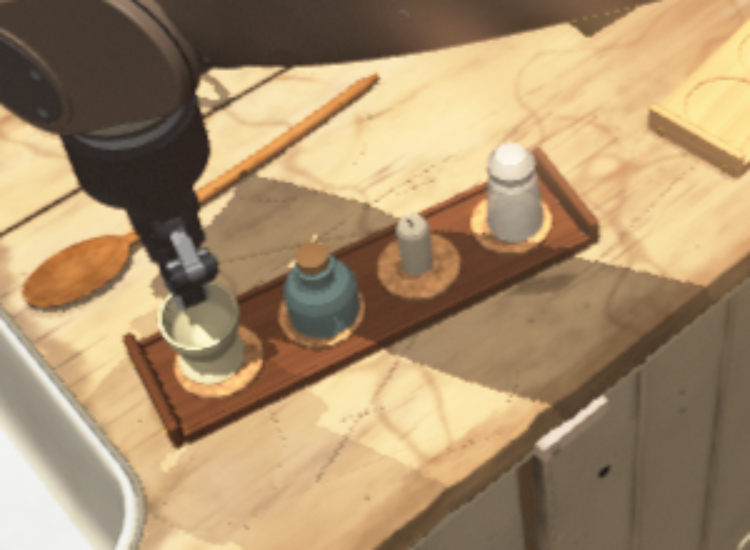

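The fingers are nearly shut at the back of the cup rather than round it. The cup rim is at about (200,318) in the crop. I'll check with the wrist camera before moving.

```bash
python3 - <<'E'
from h import *
import cv2
c=ctrl.read_camera("wrist");cv2.imwrite("pics/w2.png",c["img"][:,:,::-1])
s=ctrl.read_camera("scene")
def pr(X):
    p=s["R"]@np.array(X)+s["t"];return ((np.array([p[0]*s["fx"]/p[2]+s["cx"],p[1]*s["fy"]/p[2]+s["cy"]])-[60,180])*2.5).round()
print(pr([.5726,.3104,.042]),pr([.562,.308,.073]),pr([.562,.308,.013]))
E
```

```text
[194. 320.] [196. 299.] [215. 352.]
```

View pics/w2.png

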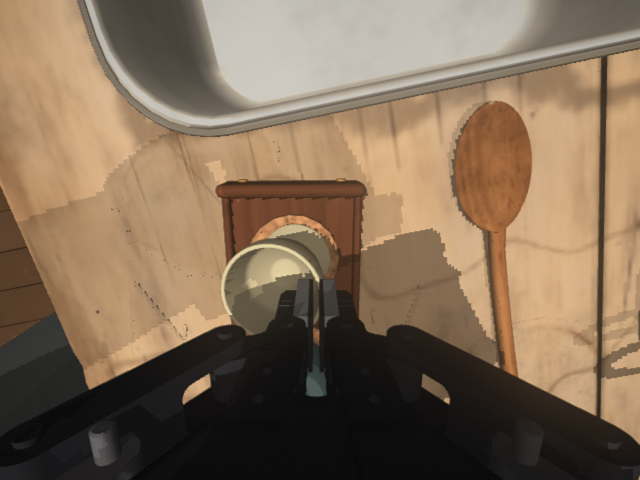

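Wrist view: the near finger is inside the bowl. The far wall is pinched near (318,290), and the cup leans toward the robot (rim centre (272,290), base about (308,240)). I'll unload the arm, open slightly and follow the cup as it rights itself.

Emit:
send_rows([
  [[0,0.4,-0.5,0,0,0,-1],[0,0.4,-0.4,0,0,0,-1],[0,0.2,0,0,0,0,-0.85],[0,0.2,0,0,0,0,-0.75],[0,0.2,0,0,0,0,-0.7],[0,0,0,0,0,0,-0.7]],
], force=20)

```text
time: 4.9
eef_pos: [0.5762, 0.3059, 0.0407]
tcp_rot: [0.774, 0.633, -0.0, -0.0]
contact_force: [1.4, -0.2, 0.1]
opening: 0.153
finger_force: 0.0
```

```bash
python3 - <<'E'
from h import *
import cv2
c=ctrl.read_camera("wrist");s=ctrl.read_camera("scene")
a=c["img"][170:420,170:480];b=s["img"][250:360,80:250]
b=cv2.resize(b,(387,250))
cv2.imwrite("pics/w3.png",np.hstack([a,b])[:,:,::-1])
E
```

```text
(no output)
```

View pics/w3.png

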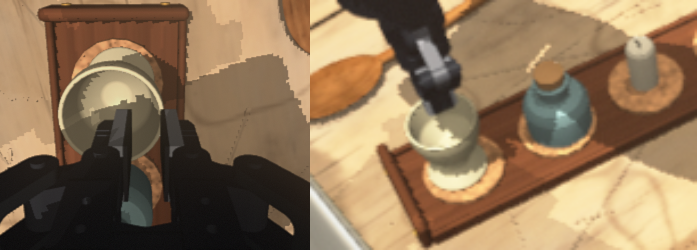

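The cup is upright on its mat again and the wall sits loosely between the pads. I'll rise straight out and remeasure.

Emit:
send_rows([
  [[0,0,-1,0,0,0,-0.7],[0,0,-2,0,0,0,-0.7],[0,0,-3,0,0,0,-0.7],[0,0,-5,0,0,0,-0.7],[0,0,-5,0,0,0,1],[0,0,0,0,0,0,1],[0,0,0,0,0,0,1],[0,0,0,0,0,0,1]],
])

```text
time: 6.0
eef_pos: [0.5754, 0.3057, 0.1995]
tcp_rot: [0.774, 0.633, -0.001, -0.001]
contact_force: [-0.2, 0.4, 1.0]
opening: 0.981
finger_force: 0.0
```

```bash
python3 - <<'E'
from h import *
import cv2
s=ctrl.get_state();c=ctrl.read_camera("wrist")
np.savez("w2.npz",H=c["hand_eye"],p=s["eef_pos"],q=s["tcp_rot"],k=[c["fx"],c["fy"],c["cx"],c["cy"]])
a=c["img"][150:400,200:440];cv2.imwrite("pics/w4.png",cv2.resize(a,None,fx=2.4,fy=2.4,interpolation=cv2.INTER_CUBIC)[:,:,::-1])
E
```

```text
(no output)
```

View pics/w4.png

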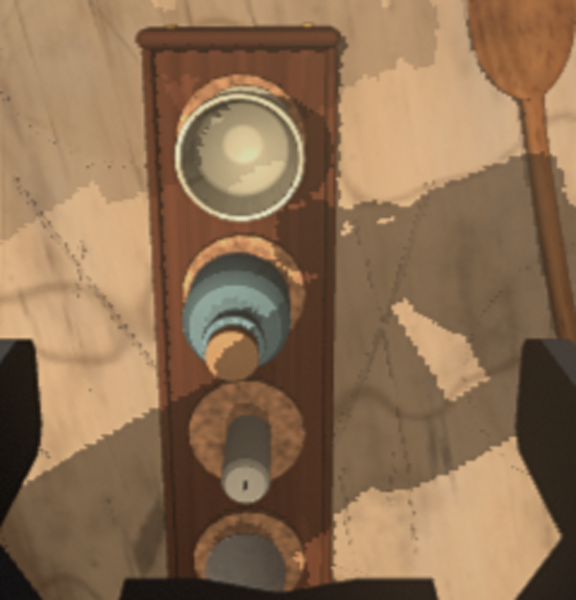

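Cup upright: rim centre (240,156) in the crop = full (300,215), cork (296.7,297.9), candle top (302.5,351.7).

```bash
python3 - <<'E'
from h import *
d=np.load("w2.npz")
for n,u,v,z in(("cup",300,215,.073),("cork",296.7,297.9,.079),("candle",302.5,351.7,.057)):print(n,wray(d,u,v,z).round(4))
rel(wray(d,300,215,.073),-.197)
c=ctrl.read_camera("top");i=c["img"].astype(float)
import cv2
g=cv2.cvtColor(c["img"],cv2.COLOR_RGB2BGR);cv2.imwrite("pics/t2.png",cv2.resize(g[190:260,150:300],None,fx=5,fy=5))
E
```

```text
cup [0.5623 0.3136 0.073 ]
cork [0.5429 0.2371 0.079 ]
candle [0.5323 0.1647 0.057 ]
tcp [0.5754 0.3056 0.1993] Rz [[0.198, 0.98, -0.003], [0.98, -0.198, -0.001], [-0.002, -0.003, -1.0]] shift cm [ 0.54 -1.4  12.63] turn [-0.003  0.002 -0.002]
```

Emit:
send_rows([
  [[0.4,-1.4,2,0,0,0,1],[0,0,4,0,0,0,1],[0,0,4,0,0,0,1],[0,0,3,0,0,0,1],[0,0,2,0,0,0,1],[0,0,1.5,0,0,0,1],[0,0,0.3,0,0,0,1],[0,0,0,0,0,0,0.7],[0,0,0,0,0,0,0.5],[0,0,0,0,0,0,0.4]],
], force=20)

```text
time: 7.35
eef_pos: [0.5641, 0.313, 0.0343]
tcp_rot: [0.774, 0.633, 0.001, 0.0]
contact_force: [0.6, -0.5, -0.5]
opening: 0.702
finger_force: 0.0
```

```bash
python3 - <<'E'
from h import *
import cv2
c=ctrl.read_camera("wrist");s=ctrl.read_camera("scene")
a=c["img"][170:420,170:480];b=s["img"][250:360,80:250]
b=cv2.resize(b,(387,250))
cv2.imwrite("pics/w5.png",np.hstack([a,b])[:,:,::-1])
E
```

```text
(no output)
```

View pics/w5.png

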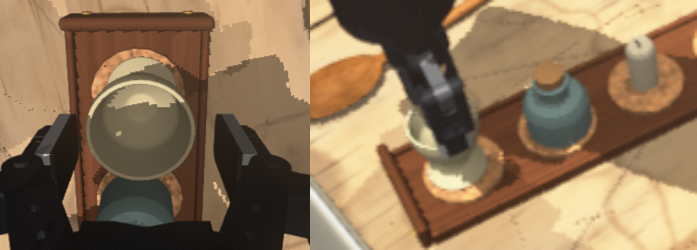

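The pads straddle the cup (rim 88–195, centre about (141,130); fingers at 75 and 215). The pads may sit short along the row, so I'll check where the grasp point projects.

```bash
python3 - <<'E'
from h import *
d=np.load("w2.npz");k=d["k"];Hi=np.linalg.inv(d["H"])
for x in(-.011,0,.011):
  for z in(0,-.024):
    p=Hi@[x,0,z,1];print(x,z,(k[0]*p[0]/p[2]+k[2]-170).round(),(k[1]*p[1]/p[2]+k[3]-170).round(), p[2].round(3))
s=ctrl.get_state();d2=dict(H=d["H"],p=s["eef_pos"],q=s["tcp_rot"],k=k)
print(s["eef_pos"],wray(d2,311.5,300,.073))
rel(wray(d2,311.5,300,.073),-.197)
E
```

```text
-0.011 0 145.0 119.0 0.192
-0.011 -0.024 145.0 139.0 0.169
0 0 145.0 100.0 0.189
0 -0.024 145.0 118.0 0.166
0.011 0 145.0 81.0 0.186
0.011 -0.024 145.0 97.0 0.163
[0.56380511 0.31284104 0.03384747] [0.56232355 0.31412779 0.073     ]
tcp [0.5638 0.3128 0.0338] Rz [[0.198, 0.98, 0.001], [0.98, -0.198, 0.0], [0.001, 0.001, -1.0]] shift cm [ 0.1  -0.17 -3.92] turn [ 0.001 -0.001 -0.002]
```

```bash
python3 - <<'E'
from h import *
st=ctrl.get_state();R=Ro.from_quat(st["tcp_rot"]).as_matrix();s=ctrl.read_camera("scene")
for X in([0,-.03,-.005],[.011,-.03,-.005],[-.011,-.03,-.005],[-.011,-.03,-.03],[0,-.03,-.06],[0,0,-.2]):
    p=s["R"]@(R@X+st["eef_pos"])+s["t"];u,v=p[:2]*s["fx"]/p[2]+[s["cx"],s["cy"]]
    print(X,round(310+(u-80)*387/170),round((v-250)*250/110))
import cv2
t=ctrl.read_camera("top");cv2.imwrite("pics/x.png",np.hstack([cv2.resize(s["img"][240:340,90:210],None,fx=4,fy=4,interpolation=cv2.INTER_CUBIC)[:,:,::-1]]))
E
```

```text
[0, -0.03, -0.005] 462 174
[0.011, -0.03, -0.005] 447 181
[-0.011, -0.03, -0.005] 477 167
[-0.011, -0.03, -0.03] 470 147
[0, -0.03, -0.06] 446 128
[0, 0, -0.2] 380 -40
```

View pics/x.png

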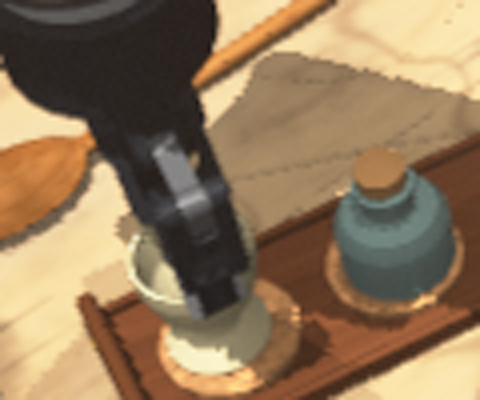

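The finger's lower edge is at (190–247, 300) in the crop, clearly higher than the stated TCP geometry predicts, possibly by 30 mm. That would explain the bad grasp. I'll measure it by touching the bare worktop between the racks.

Emit:
send_rows([
  [[0,0,-5,0,0,0,0.8],[0,0,-5,0,0,0,0.8],[-5.3,0,0,0,0,0,0.15],[-5.3,0,0,0,0,0,0.15],[-5.3,0,0,0,0,0,0.15],[-5.3,0,0,0,0,0,0.15],[-5.3,0,0,0,0,0,0.15],[-5.3,0,0,0,0,0,0.15],[0,0,5,0,0,0,0.15],[0,0,4,0,0,0,0.15]],
])

```text
time: 8.8
eef_pos: [0.5006, -0.0, 0.0425]
tcp_rot: [0.775, 0.633, 0.0, 0.0]
contact_force: [0.0, -0.4, -0.1]
opening: 0.574
finger_force: 0.0
```

Emit:
send_rows([
  [[0,0,1,0,0,0,0.15],[0,0,1,0,0,0,0.15],[0,0,0.5,0,0,0,0.15],[0,0,0.3,0,0,0,0.15]],
])

```text
time: 9.3
eef_pos: [0.5016, 0.001, 0.0161]
tcp_rot: [0.774, 0.634, 0.001, 0.001]
contact_force: [1.0, -0.3, -0.1]
opening: 0.57
finger_force: 0.0
```

Emit:
send_rows([
  [[0,0,0.4,0,0,0,0.15],[0,0,0.2,0,0,0,0.15]],
])

```text
time: 9.55
eef_pos: [0.5008, 0.001, 0.0094]
tcp_rot: [0.774, 0.633, 0.0, 0.0]
contact_force: [-0.2, -0.3, 1.1]
opening: 0.575
finger_force: 0.0
```

Emit:
send_rows([
  [[0,0,0.3,0,0,0,0.15],[0,0,0.2,0,0,0,0.15]],
])

```text
time: 9.8
eef_pos: [0.5006, 0.001, 0.0041]
tcp_rot: [0.774, 0.633, -0.0, -0.0]
contact_force: [-0.5, -0.1, 0.1]
opening: 0.573
finger_force: 0.0
```

Emit:
send_rows([
  [[0,0,0.3,0,0,0,0.15],[0,0,0.2,0,0,0,0.15]],
])

```text
time: 10.05
eef_pos: [0.5005, 0.001, -0.001]
tcp_rot: [0.774, 0.633, -0.0, -0.0]
contact_force: [0.6, 0.6, 0.6]
opening: 0.577
finger_force: 0.0
```

Emit:
send_rows([
  [[0,0,0.3,0,0,0,0.15],[0,0,0.2,0,0,0,0.15]],
])

```text
time: 10.3
eef_pos: [0.5005, 0.001, -0.006]
tcp_rot: [0.774, 0.633, -0.0, -0.0]
contact_force: [0.7, -0.5, -0.1]
opening: 0.575
finger_force: 0.0
```

Emit:
send_rows([
  [[0,0,0.3,0,0,0,0.15],[0,0,0.3,0,0,0,0.15]],
])

```text
time: 10.55
eef_pos: [0.5006, 0.001, -0.012]
tcp_rot: [0.774, 0.633, 0.0, 0.0]
contact_force: [-0.2, 0.8, 0.6]
opening: 0.571
finger_force: 0.0
```

Emit:
send_rows([
  [[0,0,0.3,0,0,0,0.15],[0,0,0.3,0,0,0,0.15]],
])

```text
time: 10.8
eef_pos: [0.5006, 0.001, -0.018]
tcp_rot: [0.774, 0.633, -0.0, -0.0]
contact_force: [-0.7, 0.6, 0.6]
opening: 0.571
finger_force: 0.0
```

Emit:
send_rows([
  [[0,0,0.3,0,0,0,0.15],[0,0,0.3,0,0,0,0.15]],
])

```text
time: 11.05
eef_pos: [0.5006, 0.001, -0.024]
tcp_rot: [0.774, 0.633, 0.0, 0.0]
contact_force: [0.7, -0.7, -0.3]
opening: 0.572
finger_force: 0.0
```

The tips really do sit well behind the stated TCP. I'll continue until contact.

Emit:
send_rows([
  [[0,0,0.2,0,0,0,0.15],[0,0,0.2,0,0,0,0.15]],
])

```text
time: 11.3
eef_pos: [0.5006, 0.001, -0.0279]
tcp_rot: [0.774, 0.633, 0.0, 0.0]
contact_force: [-0.2, -0.5, -1.3]
opening: 0.573
finger_force: 0.0
```

Emit:
send_rows([
  [[0,0,0.2,0,0,0,0.15],[0,0,0.2,0,0,0,0.15]],
])

```text
time: 11.55
eef_pos: [0.5007, 0.001, -0.0319]
tcp_rot: [0.774, 0.633, 0.0, 0.0]
contact_force: [-0.7, -0.0, 0.1]
opening: 0.574
finger_force: 0.0
```

Emit:
send_rows([
  [[0,0,0.2,0,0,0,0.15],[0,0,0.2,0,0,0,0.15]],
])

```text
time: 11.8
eef_pos: [0.5006, 0.001, -0.0359]
tcp_rot: [0.774, 0.633, -0.0, -0.0]
contact_force: [0.3, -0.4, 0.8]
opening: 0.57
finger_force: 0.0
```

Emit:
send_rows([
  [[0,0,0.2,0,0,0,0.15],[0,0,0.1,0,0,0,0.15]],
])

```text
time: 12.05
eef_pos: [0.5007, 0.001, -0.038]
tcp_rot: [0.774, 0.633, -0.0, -0.0]
contact_force: [-4.2, 0.6, 11.8]
opening: 0.576
finger_force: 6.0
```

Emit:
send_rows([
  [[0,0,0.2,0,0,0,0.15],[0,0,0.1,0,0,0,0.15]],
])

```text
time: 12.3
eef_pos: [0.5007, 0.001, -0.0381]
tcp_rot: [0.774, 0.634, -0.001, -0.001]
contact_force: [-14.7, 1.6, 33.8]
opening: 0.577
finger_force: 16.6
```

```bash
python3 - <<'E'
from h import *
import cv2
c=ctrl.read_camera("wrist");s=ctrl.read_camera("scene")
X=s["R"]@np.array([.5,0,0])+s["t"];u,v=(X[:2]*s["fx"]/X[2]+[s["cx"],s["cy"]]).astype(int);print(u,v)
b=cv2.resize(s["img"][v-75:v+45,u-80:u+80],(480,360),interpolation=cv2.INTER_CUBIC)
a=cv2.resize(c["img"][170:420,160:480],(320,250));a=np.vstack([a,np.zeros((110,320,3),np.uint8)])
cv2.imwrite("pics/p1.png",np.hstack([a,b])[:,:,::-1])
E
```

```text
306 250
```

View pics/p1.png

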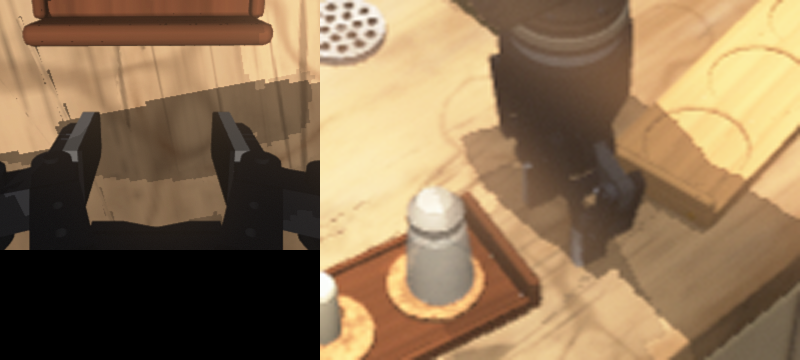

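Contact came at TCP z = −0.038 with a 49 mm opening. So the real fingertips sit about 33 mm behind the stated TCP, and I'll use grasp-point z ≈ TCP z + 0.056. Next I'll lift and take the salt shaker.

Emit:
send_rows([
  [[0,0,-2,0,0,0,0.15],[0,0,-6,0,0,0,1],[0,0,-6,0,0,0,1],[4.5,-0.3,0,0,0,0,1],[4.4,-0.3,0,0,0,0,1],[0,0,0,0,0,0,1]],
])

```text
time: 13.15
eef_pos: [0.5123, 0.0916, 0.0984]
tcp_rot: [0.773, 0.635, 0.0, 0.0]
contact_force: [0.1, 0.3, -0.5]
opening: 0.999
finger_force: 0.0
```

```bash
python3 - <<'E'
from h import *
rel([.513,.0895,-.003],-.197)
E
```

```text
tcp [0.5123 0.0916 0.0984] Rz [[0.194, 0.981, 0.0], [0.981, -0.194, 0.0], [0.0, 0.0, -1.0]] shift cm [-0.19  0.11 10.14] turn [ 0.    -0.     0.002]
```

Emit:
send_rows([
  [[-0.2,0.1,4,0,0,0,1],[0,0,3.5,0,0,0,1],[0,0,2,0,0,0,1],[0,0,0.6,0,0,0,0.3],[0,0,0,0,0,0,0.15],[0,0,0,0,0,0,0.05],[0,0,0,0,0,0,-0.05],[0,0,0,0,0,0,-1],[0,0,0,0,0,0,-1]],
], force=25)

```text
time: 14.28
eef_pos: [0.5138, 0.0872, -0.0015]
tcp_rot: [0.774, 0.633, 0.001, 0.001]
contact_force: [-1.3, -0.8, 5.7]
opening: 0.423
finger_force: 25.2
```

Emit:
send_rows([
  [[0,0,-0.5,0,0,0,-1],[0,0,-1.5,0,0,0,-1],[0,0,-3,0,0,0,-1],[0,0,0,0,0,0,-1]],
], force=40)

```text
time: 14.78
eef_pos: [0.5154, 0.0873, 0.0501]
tcp_rot: [0.774, 0.633, 0.002, 0.002]
contact_force: [0.3, -0.7, -1.0]
opening: 0.416
finger_force: 39.9
```

```bash
python3 - <<'E'
from h import *
import cv2
s=ctrl.read_camera("scene");t=ctrl.read_camera("top")
b=cv2.resize(s["img"][150:310,150:360],None,fx=3,fy=3,interpolation=cv2.INTER_CUBIC)
cv2.imwrite("pics/g1.png",b[:,:,::-1])
E
```

```text
(no output)
```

View pics/g1.png

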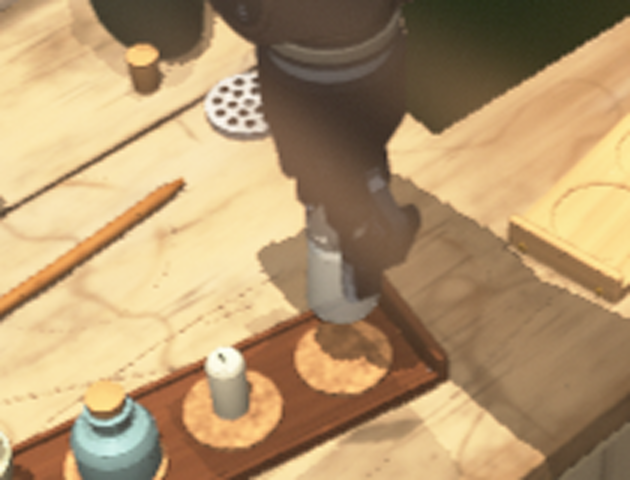

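The shaker is held upright above its mat (base at about (343,300) in the crop). I'll carry it to the left-end hollow.

Emit:
send_rows([
  [[-2.8,0.2,-1,0,0,0,-1],[-4.5,0.2,0,0,0,0,-1],[-4.5,0.3,0,0,0,0,-1],[-4.5,0.2,0,0,0,0,-1],[-3.5,0.2,0,0,0,0,-1],[0,0,0,0,0,-0.178,-1],[0,0,0,0,0,-0.178,-1],[0,0,0,0,0,0,-1]],
])

```text
time: 15.88
eef_pos: [0.4834, -0.1087, 0.0557]
tcp_rot: [0.65, 0.76, -0.0, -0.001]
contact_force: [0.7, -0.3, -1.1]
opening: 0.411
finger_force: 39.9
```

```bash
python3 - <<'E'
from h import *
rel([.488,-.109,-.0045],.158)
E
```

```text
tcp [ 0.4834 -0.1087  0.0557] Rz [[-0.154, 0.988, -0.003], [0.988, 0.154, 0.001], [0.002, -0.002, -1.0]] shift cm [-0.11  0.46  6.02] turn [-0.002 -0.002 -0.003]
```

Emit:
send_rows([
  [[-0.1,0.5,2,0,0,0,-1],[0,0,2,0,0,0,-1],[0,0,0.9,0,0,0,-1],[0,0,0.4,0,0,0,-1],[0,0,0.2,0,0,0,-1],[0,0,0.2,0,0,0,-1]],
])

```text
time: 16.62
eef_pos: [0.4902, -0.1094, 0.0008]
tcp_rot: [0.65, 0.76, 0.0, 0.001]
contact_force: [-0.2, -0.6, -0.9]
opening: 0.412
finger_force: 39.9
```

Emit:
send_rows([
  [[0,-0.1,0.2,0,0,0,-1],[0,0,0.1,0,0,0,-1],[0,0,0,0,0,0,-1]],
])

```text
time: 17.0
eef_pos: [0.4887, -0.1094, -0.0027]
tcp_rot: [0.649, 0.76, -0.0, 0.0]
contact_force: [-0.3, -0.4, -1.4]
opening: 0.413
finger_force: 39.9
```

Emit:
send_rows([
  [[0,0,0.15,0,0,0,-1],[0,0,0.1,0,0,0,-1],[0,0,0,0,0,0,-1]],
])

```text
time: 17.38
eef_pos: [0.4887, -0.1094, -0.0053]
tcp_rot: [0.649, 0.76, 0.0, -0.0]
contact_force: [0.1, -0.1, -0.6]
opening: 0.411
finger_force: 39.9
```

Emit:
send_rows([
  [[0,0,0.1,0,0,0,-1],[0,0,0,0,0,0,-1]],
])

```text
time: 17.62
eef_pos: [0.4887, -0.1094, -0.0054]
tcp_rot: [0.649, 0.76, -0.0, -0.0]
contact_force: [-2.2, 1.0, 5.0]
opening: 0.413
finger_force: 40.6
```

Emit:
send_rows([
  [[0,0,0.1,0,0,0,-1],[0,0,0,0,0,0,-1]],
])

```text
time: 17.88
eef_pos: [0.4887, -0.1094, -0.0054]
tcp_rot: [0.649, 0.761, -0.0, -0.001]
contact_force: [-5.2, 1.0, 11.4]
opening: 0.415
finger_force: 41.4
```

Emit:
send_rows([
  [[0,0,-0.2,0,0,0,-0.1],[0,0,0,0,0,0,0],[0,0,0,0,0,0,0.3],[0,0,0,0,0,0,0.8],[0,0,0,0,0,0,1],[0,0,-2,0,0,0,1],[0,0,-4,0,0,0,1],[0,0,-5,0,0,0,1],[0,0,0,0,0,0.178,1],[0,0,0,0,0,0.178,1]],
])

```text
time: 19.12
eef_pos: [0.4892, -0.1096, 0.1058]
tcp_rot: [0.776, 0.631, 0.0, 0.001]
contact_force: [0.3, -0.5, -0.3]
opening: 1.001
finger_force: 0.0
```

```bash
python3 - <<'E'
from h import *
rel([.531,.1625,.107],-.197)
import cv2
t=ctrl.read_camera("top")["img"];g=t[205:285,330:490]
# look for the grey/white shaker in pale rack: crude saturation map
h=cv2.cvtColor(g,cv2.COLOR_RGB2HSV);m=(h[:,:,1]<45)&(h[:,:,2]>110)
n,l,st,ce=cv2.connectedComponentsWithStats(m.astype(np.uint8))
print([(s[4],s[:4].tolist(),(c+[330,205]).round(1).tolist()) for s,c in zip(st[1:],ce[1:]) if s[4]>8])
E
```

```text
tcp [ 0.4892 -0.1096  0.1058] Rz [[0.203, 0.979, 0.002], [0.979, -0.203, -0.001], [-0.0, 0.002, -1.0]] shift cm [27.49 -1.44 -0.14] turn [ 0.002  0.    -0.008]
[]
```

Emit:
send_rows([
  [[3.5,-0.2,0,0,0,0,1],[5.5,-0.3,0,0,0,0,1],[5.5,-0.3,0,0,0,0,1],[5.5,-0.3,0,0,0,0,1],[4.5,-0.3,0,0,0,0,1],[3.0,-0.1,0,0,0,0,1],[0,0,4,0,0,0,1],[0,0,0,0,0,0,1]],
])

```text
time: 20.18
eef_pos: [0.5249, 0.1632, 0.0612]
tcp_rot: [0.773, 0.634, -0.004, -0.002]
contact_force: [1.0, -1.0, -0.2]
opening: 1.0
finger_force: 0.0
```

```bash
python3 - <<'E'
from h import *
rel([.5305,.163,-.014],-.197)
import cv2
t=ctrl.read_camera("top")["img"][208:276,330:490]
s=ctrl.get_state();c=ctrl.read_camera("wrist")
w=cv2.resize(c["img"][150:400,200:440],(320,333))
a=cv2.resize(t,(640,272),interpolation=cv2.INTER_CUBIC);w=np.hstack([w,np.zeros((333,320,3),np.uint8)])
sc=cv2.resize(ctrl.read_camera("scene")["img"][120:260,310:450],(320,320));w[:320,320:]=sc
cv2.imwrite("pics/v13.png",np.vstack([a,w[:325]])[:,:,::-1])
np.savez("w3.npz",H=c["hand_eye"],p=s["eef_pos"],q=s["tcp_rot"],k=[c["fx"],c["fy"],c["cx"],c["cy"]])
E
```

```text
tcp [0.5249 0.1632 0.0612] Rz [[0.195, 0.981, -0.008], [0.981, -0.195, -0.001], [-0.003, -0.008, -1.0]] shift cm [0.11 0.61 7.51] turn [-0.008  0.003  0.001]
```

View pics/v13.png

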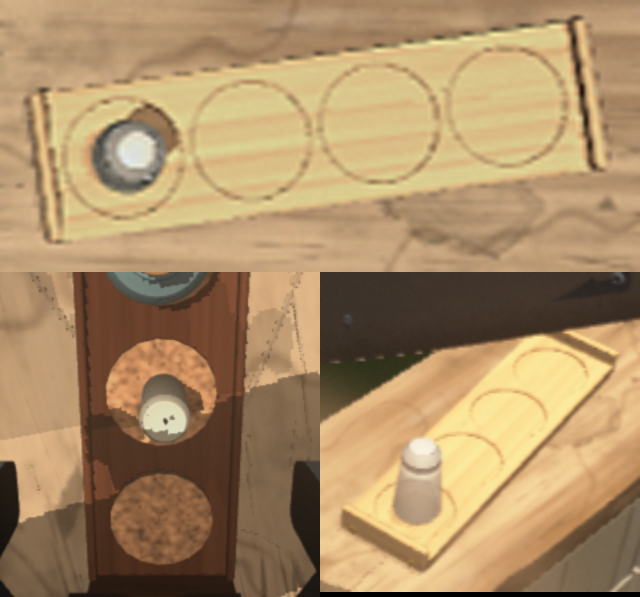

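Shaker stands upright, body at (129,157) against hollow centre (124,158), about 2–3 mm off. Candle top at (163,417) in the mosaic = wrist pixel (322,259).

```bash
python3 - <<'E'
from h import *
d=np.load("w3.npz");p=wray(d,322,259,.057);print(p)
rel([p[0],p[1]-.001,-.014],-.197)
E
```

```text
[0.53118515 0.16678485 0.057     ]
tcp [0.529  0.1629 0.0657] Rz [[0.197, 0.98, 0.001], [0.98, -0.197, 0.0], [0.0, 0.001, -1.0]] shift cm [0.32 0.15 7.97] turn [ 0.001 -0.    -0.002]
```

Emit:
send_rows([
  [[0.2,0.2,3,0,0,0,1],[0,0,3,0,0,0,1],[0,0,1.5,0,0,0,0.6],[0,0,0.5,0,0,0,0.1],[0,0,0,0,0,0,-0.2],[0,0,0,0,0,0,-0.3],[0,0,0,0,0,0,-0.4],[0,0,0,0,0,0,-0.5],[0,0,0,0,0,0,-1],[0,0,0,0,0,0,-1]],
], force=20)

```text
time: 21.58
eef_pos: [0.5313, 0.1649, -0.0144]
tcp_rot: [0.774, 0.633, 0.0, 0.0]
contact_force: [-1.1, 0.0, 6.2]
opening: 0.258
finger_force: 19.7
```

Emit:
send_rows([
  [[0,0,-0.5,0,0,0,-1],[0,0,-4,0,0,0,-1],[0,0,-5,0,0,0,-1],[-3.4,0.4,0,0,0,0,-1],[-5.5,0.6,0,0,0,0,-1],[-5.5,0.6,0,0,0,0,-1],[-5.5,0.6,0,0,0,0,-1],[-5.5,0.6,0,0,0,0,-1],[-5.5,0.6,0,0,0,0,-1],[-3.5,0.3,0,0,0,0,-1]],
])

```text
time: 22.82
eef_pos: [0.4982, -0.182, 0.0794]
tcp_rot: [0.774, 0.633, -0.0, -0.0]
contact_force: [0.3, -0.1, 0.0]
opening: 0.262
finger_force: 19.7
```

Emit:
send_rows([
  [[0,0,0,0,0,-0.178,-1],[0,0,0,0,0,-0.178,-1],[0,0,3,0,0,0,-1],[0,0,0,0,0,0,-1],[0,0,0,0,0,0,-1]],
])

```text
time: 23.45
eef_pos: [0.499, -0.1798, 0.05]
tcp_rot: [0.649, 0.76, 0.0, -0.0]
contact_force: [0.2, 0.9, 0.6]
opening: 0.259
finger_force: 19.7
```

```bash
python3 - <<'E'
from h import *
rel([.4998,-.180,-.0175],.158)
E
```

```text
tcp [ 0.499  -0.1798  0.05  ] Rz [[-0.156, 0.988, -0.0], [0.988, 0.156, 0.0], [0.0, -0.0, -1.0]] shift cm [-0.04  0.08  6.75] turn [-0.    -0.    -0.001]
```

Emit:
send_rows([
  [[0,0.1,3,0,0,0,-1],[0,0,2.5,0,0,0,-1],[0,0,0.9,0,0,0,-1],[0,0,0.3,0,0,0,-1],[0,0,0.1,0,0,0,-1],[0,0,0,0,0,0,-1]],
])

```text
time: 24.2
eef_pos: [0.5006, -0.18, -0.0173]
tcp_rot: [0.649, 0.76, 0.0, 0.001]
contact_force: [0.8, 0.5, 0.6]
opening: 0.252
finger_force: 19.7
```

Emit:
send_rows([
  [[0,0,0.1,0,0,0,-1],[0,0,0,0,0,0,-1]],
])

```text
time: 24.45
eef_pos: [0.5005, -0.18, -0.0184]
tcp_rot: [0.649, 0.76, 0.0, 0.001]
contact_force: [-1.8, 0.6, 3.8]
opening: 0.254
finger_force: 20.0
```

Emit:
send_rows([
  [[0,0,0,0,0,0,-0.45],[0,0,0,0,0,0,-0.3],[0,0,0,0,0,0,0],[0,0,0,0,0,0,0.5],[0,0,0,0,0,0,0.8],[0,0,-3,0,0,0,1],[0,0,-4.5,0,0,0,1],[0,0,-4.5,0,0,0,1],[0,0,0,0,0,0.178,1],[0,0,0,0,0,0.178,1]],
])

```text
time: 25.7
eef_pos: [0.5004, -0.1799, 0.1018]
tcp_rot: [0.776, 0.631, 0.0, 0.001]
contact_force: [0.3, 0.2, -0.1]
opening: 0.998
finger_force: 0.0
```

```bash
python3 - <<'E'
from h import *
rel([.5425,.234,.10],-.197)
E
```

```text
tcp [ 0.5004 -0.1799  0.1018] Rz [[0.203, 0.979, 0.002], [0.979, -0.203, -0.001], [-0.001, 0.002, -1.0]] shift cm [41.38 -4.3   0.15] turn [ 0.002  0.001 -0.008]
```

Emit:
send_rows([
  [[3.9,-0.4,0,0,0,0,1],[5.5,-0.6,0,0,0,0,1],[5.5,-0.6,0,0,0,0,1],[5.5,-0.6,0,0,0,0,1],[5.5,-0.6,0,0,0,0,1],[5.5,-0.6,0,0,0,0,1],[5.5,-0.6,0,0,0,0,1],[4.5,-0.3,0,0,0,0,1],[0,0,0,0,0,0,1],[0,0,0,0,0,0,1]],
])

```text
time: 26.95
eef_pos: [0.5393, 0.2344, 0.1004]
tcp_rot: [0.774, 0.634, -0.0, 0.0]
contact_force: [0.4, -0.2, -0.7]
opening: 1.002
finger_force: 0.0
```

```bash
python3 - <<'E'
from h import *
rel([.5425,.234,-.018],-.197)
E
```

```text
tcp [0.5393 0.2344 0.1004] Rz [[0.197, 0.98, -0.001], [0.98, -0.197, -0.001], [-0.001, -0.001, -1.0]] shift cm [ 0.04  0.33 11.84] turn [-0.001  0.001 -0.001]
```

Emit:
send_rows([
  [[0,0.3,4,0,0,0,1],[0,0,4,0,0,0,1],[0,0,2.5,0,0,0,1],[0,0,1,0,0,0,0.6],[0,0,0.3,0,0,0,0.3],[0,0,0,0,0,0,0.2],[0,0,0,0,0,0,0.1],[0,0,0,0,0,0,-1],[0,0,0,0,0,0,-1],[0,0,0,0,0,0,-1]],
], force=30)

```text
time: 28.2
eef_pos: [0.5436, 0.2342, -0.0158]
tcp_rot: [0.774, 0.633, 0.001, 0.001]
contact_force: [-1.2, -1.3, 6.1]
opening: 0.541
finger_force: 31.5
```

Emit:
send_rows([
  [[0,0,-0.5,0,0,0,-1],[0,0,-1.5,0,0,0,-1],[0,0,-4,0,0,0,-1],[0,0,-4,0,0,0,-1],[0,0,0,0,0,0,-1]],
], force=40)

```text
time: 28.82
eef_pos: [0.5458, 0.2351, 0.0878]
tcp_rot: [0.774, 0.633, 0.004, 0.002]
contact_force: [0.8, -0.2, -0.6]
opening: 0.54
finger_force: 41.4
```

Emit:
send_rows([
  [[-4.0,0.5,0,0,0,0,-1],[-5.5,0.7,0,0,0,0,-1],[-5.5,0.7,0,0,0,0,-1],[-5.5,0.8,0,0,0,0,-1],[-5.5,0.8,0,0,0,0,-1],[-5.5,0.8,0,0,0,0,-1],[-5.5,0.8,0,0,0,0,-1],[-5.5,0.7,0,0,0,0,-1],[-4.0,0.5,0,0,0,0,-1],[-1.9,0.2,0,0,0,0,-1]],
])

```text
time: 30.08
eef_pos: [0.5095, -0.2546, 0.0815]
tcp_rot: [0.775, 0.632, -0.0, -0.001]
contact_force: [0.2, -0.2, -0.7]
opening: 0.544
finger_force: 41.3
```

Emit:
send_rows([
  [[0,0,0,0,0,-0.178,-1],[0,0,0,0,0,-0.178,-1],[0,0,3,0,0,0,-1],[0,0,0,0,0,0,-1],[0,0,0,0,0,0,-1]],
])

```text
time: 30.7
eef_pos: [0.5107, -0.2526, 0.0528]
tcp_rot: [0.649, 0.761, 0.0, -0.0]
contact_force: [-0.1, 0.3, -1.2]
opening: 0.541
finger_force: 41.4
```

```bash
python3 - <<'E'
from h import *
rel([.5114,-.253,-.019],.158)
E
```

```text
tcp [ 0.5107 -0.2526  0.0528] Rz [[-0.157, 0.988, -0.0], [0.988, 0.157, 0.0], [0.001, -0.0, -1.0]] shift cm [-0.06  0.07  7.18] turn [-0.    -0.001 -0.   ]
```

Contact is expected near TCP z −0.020; the last millimetres go in small steps.

Emit:
send_rows([
  [[0,0.1,3,0,0,0,-1],[0,0,2.7,0,0,0,-1],[0,0,0.9,0,0,0,-1],[0,0,0.3,0,0,0,-1],[0,0,0.1,0,0,0,-1],[0,0,0,0,0,0,-1]],
])

```text
time: 31.45
eef_pos: [0.5123, -0.2536, -0.0162]
tcp_rot: [0.649, 0.76, 0.0, 0.001]
contact_force: [0.0, 0.5, -0.3]
opening: 0.541
finger_force: 41.4
```

Emit:
send_rows([
  [[0,0,0.15,0,0,0,-1],[0,0,0,0,0,0,-1]],
])

```text
time: 31.7
eef_pos: [0.5116, -0.2531, -0.0186]
tcp_rot: [0.649, 0.76, 0.0, 0.0]
contact_force: [-0.3, 0.1, -0.5]
opening: 0.538
finger_force: 41.4
```

Emit:
send_rows([
  [[0,0,0.1,0,0,0,-1],[0,0,0,0,0,0,-1]],
])

```text
time: 31.95
eef_pos: [0.5117, -0.2531, -0.0196]
tcp_rot: [0.649, 0.76, 0.0, 0.0]
contact_force: [0.3, -0.0, -0.5]
opening: 0.535
finger_force: 41.5
```

Emit:
send_rows([
  [[0,0,0.1,0,0,0,-1],[0,0,0,0,0,0,-1]],
])

```text
time: 32.2
eef_pos: [0.5117, -0.2532, -0.0196]
tcp_rot: [0.649, 0.76, -0.0, -0.0]
contact_force: [-2.6, 1.4, 6.6]
opening: 0.537
finger_force: 42.1
```

Emit:
send_rows([
  [[0,0,-0.1,0,0,0,0.12],[0,0,0,0,0,0,0.25],[0,0,0,0,0,0,0.5],[0,0,0,0,0,0,1],[0,0,0,0,0,0,1],[0,0,-3,0,0,0,1],[0,0,-5,0,0,0,1],[0,0,-4,0,0,0,1],[0,0,0,0,0,0.178,1],[0,0,0,0,0,0.178,1]],
])

```text
time: 33.45
eef_pos: [0.512, -0.2533, 0.1013]
tcp_rot: [0.776, 0.631, 0.0, 0.001]
contact_force: [0.0, -0.1, 0.6]
opening: 0.997
finger_force: 0.0
```

```bash
python3 - <<'E'
from h import *
rel([.5615,.3115,.10],-.197)
E
```

```text
tcp [ 0.512  -0.2533  0.1013] Rz [[0.203, 0.979, 0.002], [0.979, -0.203, -0.001], [-0.001, 0.002, -1.0]] shift cm [56.31 -6.64  0.07] turn [ 0.002  0.001 -0.008]
```

Emit:
send_rows([
  [[4.5,-0.5,0,0,0,0,1],[6.0,-0.7,0,0,0,0,1],[6.0,-0.7,0,0,0,0,1],[6.0,-0.7,0,0,0,0,1],[6.0,-0.7,0,0,0,0,1],[6.0,-0.7,0,0,0,0,1],[6.0,-0.7,0,0,0,0,1],[6.0,-0.7,0,0,0,0,1],[6.0,-0.7,0,0,0,0,1],[3.8,-0.5,0,0,0,0,1]],
])

```text
time: 34.7
eef_pos: [0.5579, 0.3147, 0.1002]
tcp_rot: [0.773, 0.634, 0.0, -0.0]
contact_force: [0.5, -0.7, -0.1]
opening: 1.0
finger_force: 0.0
```

Emit:
send_rows([
  [[0,0,0,0,0,0,1],[0,0,0,0,0,0,1]],
])

```text
time: 34.95
eef_pos: [0.5579, 0.3114, 0.0998]
tcp_rot: [0.774, 0.633, -0.001, 0.0]
contact_force: [1.0, 0.5, -1.1]
opening: 1.002
finger_force: 0.0
```

```bash
python3 - <<'E'
from h import *
import cv2
s=ctrl.get_state();c=ctrl.read_camera("wrist")
k=[c["fx"],c["fy"],c["cx"],c["cy"]];d=dict(H=c["hand_eye"],p=s["eef_pos"],q=s["tcp_rot"],k=k)
np.savez("w4.npz",**d);cv2.imwrite("pics/unseen.png",c["img"][:,:,::-1])
# predicted rim centre -> template ring fit by Hough around it
g=cv2.cvtColor(c["img"],cv2.COLOR_RGB2GRAY)[120:330,220:420]
for p2 in(30,22):
  h=cv2.HoughCircles(cv2.GaussianBlur(g,(5,5),1),cv2.HOUGH_GRADIENT,1.5,40,param1=120,param2=p2,minRadius=28,maxRadius=60)
  if h is not None:
    for x,y,r in h[0][:4]: print(x+220,y+120,r,wray(d,x+220,y+120,.073).round(4))
rel([.5615,.3115,0],-.197)
E
```

```text
322.75 249.75 37.45 [0.563 0.314 0.073]
316.75 320.25 34.45 [0.5497 0.2668 0.073 ]
322.75 249.75 37.45 [0.563 0.314 0.073]
316.75 320.25 34.45 [0.5497 0.2668 0.073 ]
286.75 180.75 59.050003 [0.5504 0.3601 0.073 ]
409.75 279.75 54.1 [0.6137 0.2833 0.073 ]
tcp [0.558  0.3109 0.0999] Rz [[0.198, 0.98, -0.001], [0.98, -0.198, -0.001], [-0.001, -0.0, -1.0]] shift cm [0.13 0.33 9.99] turn [-0.     0.001 -0.003]
```

Emit:
send_rows([
  [[0.2,0.4,4,0,0,0,1],[0,0,3.5,0,0,0,1],[0,0,2,0,0,0,1],[0,0,0.6,0,0,0,0.5],[0,0,0,0,0,0,0.3],[0,0,0,0,0,0,0.22],[0,0,0,0,0,0,0.15],[0,0,0,0,0,0,0.08],[0,0,0,0,0,0,-1],[0,0,0,0,0,0,-1]],
], force=25)

```text
time: 36.25
eef_pos: [0.5632, 0.3136, 0.0007]
tcp_rot: [0.774, 0.633, 0.001, 0.0]
contact_force: [-1.9, -0.6, 5.2]
opening: 0.552
finger_force: 25.8
```

Emit:
send_rows([
  [[0,0,-0.5,0,0,0,-1],[0,0,-2,0,0,0,-1],[0,0,-4,0,0,0,-1],[0,0,-4.5,0,0,0,-1],[0,0,0,0,0,0,-1]],
], force=30)

```text
time: 36.88
eef_pos: [0.5662, 0.3144, 0.1161]
tcp_rot: [0.774, 0.633, 0.005, 0.002]
contact_force: [0.2, -0.5, 0.0]
opening: 0.548
finger_force: 31.0
```

Emit:
send_rows([
  [[-4.0,0.5,0,0,0,0,-1],[-5.8,0.8,0,0,0,0,-1],[-5.8,0.8,0,0,0,0,-1],[-5.8,0.8,0,0,0,0,-1],[-5.8,0.8,0,0,0,0,-1],[-5.8,0.8,0,0,0,0,-1],[-5.8,0.8,0,0,0,0,-1],[-5.8,0.8,0,0,0,0,-1],[-5.8,0.8,0,0,0,0,-1],[-5.8,0.8,0,0,0,0,-1]],
])

```text
time: 38.12
eef_pos: [0.526, -0.2546, 0.1088]
tcp_rot: [0.774, 0.633, -0.0, -0.0]
contact_force: [0.2, 0.1, -0.6]
opening: 0.547
finger_force: 31.0
```

Emit:
send_rows([
  [[-4.5,0.6,0,0,0,0,-1],[-2.8,0.4,0,0,0,0,-1],[0,0,0,0,0,-0.178,-1],[0,0,0,0,0,-0.178,-1],[0,0,0,0,0,0,-1],[0,0,0,0,0,0,-1]],
])

```text
time: 38.88
eef_pos: [0.522, -0.3263, 0.1089]
tcp_rot: [0.65, 0.76, -0.0, -0.0]
contact_force: [1.1, 0.5, -1.1]
opening: 0.551
finger_force: 31.0
```

```bash
python3 - <<'E'
from h import *
rel([.5224,-.3261,-.002],.158)
E
```

```text
tcp [ 0.522  -0.3263  0.1089] Rz [[-0.154, 0.988, -0.001], [0.988, 0.154, 0.0], [0.001, -0.001, -1.0]] shift cm [1.000e-02 5.000e-02 1.109e+01] turn [-0.001 -0.001 -0.003]
```

Emit:
send_rows([
  [[0,0,4,0,0,0,-1],[0,0,4,0,0,0,-1],[0,0,2,0,0,0,-1],[0,0,0.9,0,0,0,-1],[0,0,0.2,0,0,0,-1],[0,0,0,0,0,0,-1]],
])

```text
time: 39.62
eef_pos: [0.5232, -0.3274, -0.0003]
tcp_rot: [0.65, 0.76, -0.0, 0.001]
contact_force: [0.2, 0.7, 0.1]
opening: 0.553
finger_force: 31.0
```

Emit:
send_rows([
  [[0,0,0.1,0,0,0,-1],[0,0,0,0,0,0,-1]],
])

```text
time: 39.88
eef_pos: [0.5226, -0.3269, -0.0021]
tcp_rot: [0.649, 0.76, -0.0, 0.001]
contact_force: [0.1, 0.5, -0.6]
opening: 0.552
finger_force: 31.0
```

Emit:
send_rows([
  [[0,0,0.1,0,0,0,-1],[0,0,0,0,0,0,-1]],
])

```text
time: 40.12
eef_pos: [0.5225, -0.3269, -0.0032]
tcp_rot: [0.649, 0.76, -0.0, 0.0]
contact_force: [-1.2, 1.0, 2.2]
opening: 0.549
finger_force: 31.2
```

Contact. I'll release, rise and retreat for a final look.

Emit:
send_rows([
  [[0,0,0,0,0,0,0.15],[0,0,0,0,0,0,0.3],[0,0,0,0,0,0,0.6],[0,0,0,0,0,0,1],[0,0,0,0,0,0,1],[0,0,-3,0,0,0,1],[0,0,-5,0,0,0,1],[0,0,-5,0,0,0,1],[5,0,0,0,0,0,1],[5,0,0,0,0,0,1]],
])

```text
time: 41.38
eef_pos: [0.5069, -0.2274, 0.1275]
tcp_rot: [0.65, 0.76, 0.0, 0.001]
contact_force: [1.1, -0.4, 0.2]
opening: 0.997
finger_force: 0.0
```

Emit:
send_rows([
  [[5.5,0,0,0,0,0,1],[5.5,0,0,0,0,0,1],[5.5,0,0,0,0,0,1],[5.5,0,0,0,0,0,1],[5.5,0,0,0,0,0,1],[5.5,0,0,0,0,0,1],[0,0,0,0,0,0,1],[0,0,0,0,0,0,1]],
])

```text
time: 42.38
eef_pos: [0.4551, 0.098, 0.1263]
tcp_rot: [0.649, 0.761, -0.0, 0.0]
contact_force: [-0.3, -0.6, -0.8]
opening: 1.002
finger_force: 0.0
```

```bash
python3 - <<'E'
from h import *
import cv2
t=cv2.resize(ctrl.read_camera("top")["img"][208:276,330:490],(640,272),interpolation=cv2.INTER_CUBIC)
s=cv2.resize(ctrl.read_camera("scene")["img"][120:260,290:470],(411,320));s=np.hstack([s,np.zeros((320,229,3),np.uint8)])
cv2.imwrite("pics/final.png",np.vstack([t,s])[:,:,::-1])
E
```

```text
(no output)
```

View pics/final.png

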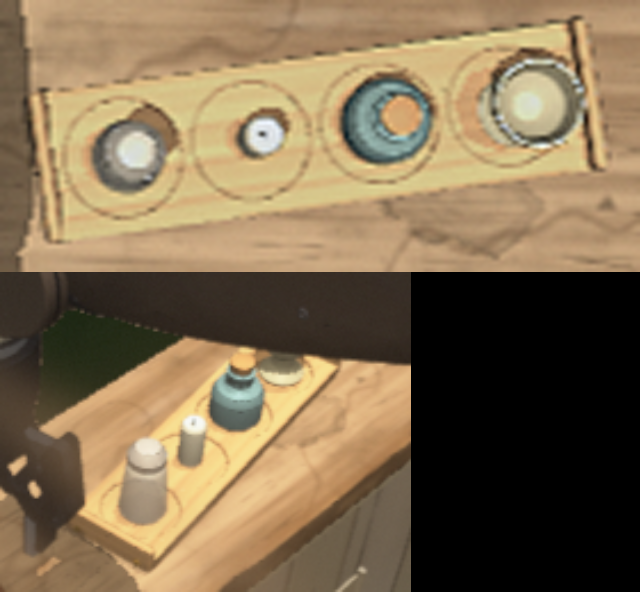

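Final view: all four upright in the order salt, candle, bottle, cup. Candle top is at (263,135), cork (403,116) and cup rim (538,102). I'll check the centring numerically.

```bash
python3 - <<'E'
from h import *
c=ctrl.read_camera("top")
B=lambda x,y,z:ray(c,330+(x-1.5)/4,208+(y-1.5)/4,z)[:2]
for n,x,y,z,h in(("salt",136,152,.083,(124,158)),("candle",263,135,.053,(252,140)),("cork",403,116,.075,(380,123)),("body",387,118,.036,(380,123)),("cup",538,102,.069,(508,107))):
    print(n,((B(x,y,z)-B(*h,.012))*1000).round(1))
E
```

```text
salt [-0.1 -1.2]
candle [ 0.5 -0.8]
cork [-0.1 -0.9]
body [1.3 0.5]
cup [-1.1 -2.7]
```

All are within about 3 mm of their hollow centres, and the arm is clear.

```bash
python3 -c "
from plant import ctrl
print(ctrl.sign_off())"
```

```text
the job is handed in; nothing more can be done
None
```

All four things stand upright in the pale rack in reverse order, within about 3 mm of their hollow centres, and the job was handed in at about 43 s; on the first, failed grasp the egg cup was tipped roughly 15°, but it righted itself on its mat before I moved it.

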